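Load the reagent bottles into their drip trays

TASK

Set up the reagents for the next run: put each of the four amber reagent bottles into the grey drip tray of its own shape and size (large round, small round, square, oblong), standing upright and flat on the tray's floor inside the rim, the square and oblong ones turned to line up with their trays. Set them down gently, without dropping them, and do not shift or tip the rack of blood tubes or the box of pipette tips that stand among them.

Things in the scene. Friction and masses are not known exactly. Their poses are not given: they have to be found in the camera images.
- bottle_large_round: Amber-brown plastic reagent bottle with white paper label band and a round white cap (26 mm diameter, the top 32 mm of the bottle; 29 mm over the skirt at its foot). Large round body 60 mm in diameter and 70 mm high, shoulder to 80 mm, total height 112 mm, about 0.26 kg, stands upright. Origin at the centre of the underside, z up through the cap's axis. 
- bottle_small_round: Amber-brown plastic reagent bottle with white paper label band and a round white cap (26 mm diameter, the top 32 mm of the bottle; 29 mm over the skirt at its foot). Small round body 38 mm in diameter and 45 mm high, shoulder to 51 mm, total height 83 mm, about 0.08 kg, stands upright. Origin at the centre of the underside, z up through the cap's axis. 
- bottle_square: Amber-brown plastic reagent bottle with white paper label band and a round white cap (26 mm diameter, the top 32 mm of the bottle; 29 mm over the skirt at its foot). Square body 50 x 50 mm and 60 mm high, shoulder to 68 mm, total height 100 mm, about 0.20 kg, stands upright. Origin at the centre of the underside, z up through the cap's axis. x and y axes square to the flat sides.
- bottle_oblong: Amber-brown plastic reagent bottle with white paper label band and a round white cap (26 mm diameter, the top 32 mm of the bottle; 29 mm over the skirt at its foot). Oblong body 92 mm long (along its x) and 36 mm wide (along its y), 56 mm high, shoulder to 62 mm, cap in the middle, total height 94 mm, about 0.22 kg, stands upright. Origin at the centre of the underside, z up through the cap's axis. 
- tray_large_round: Large round grey plastic drip tray, inside diameter 78 mm, outside 86 mm, fixed to the bench, floor 4 mm thick, rim 4 mm thick rising to 10 mm above the bench (6 mm above the floor inside). Origin at the centre of its underside, on the bench, z up. 
- tray_small_round: Small round grey plastic drip tray, inside diameter 56 mm, outside 64 mm, fixed to the bench, floor 4 mm thick, rim 4 mm thick rising to 10 mm above the bench (6 mm above the floor inside). Origin at the centre of its underside, on the bench, z up. 
- tray_square: Square grey plastic drip tray, inside 68 x 68 mm, outside 76 x 76 mm, fixed to the bench, floor 4 mm thick, rim 4 mm thick rising to 10 mm above the bench (6 mm above the floor inside). Origin at the centre of its underside, on the bench, z up. x and y axes along its sides.
- tray_oblong: Oblong grey plastic drip tray, inside 110 mm (along its x) x 54 mm (along its y), outside 118 x 62 mm, fixed to the bench, floor 4 mm thick, rim 4 mm thick rising to 10 mm above the bench (6 mm above the floor inside). Origin at the centre of its underside, on the bench, z up. 
- tube_rack: Steel wire rack holding ten violet-capped blood tubes, 122 mm (its x) x 56 mm, 100 mm high over the caps, 0.5 kg, stands loose among the trays and must stay where it is. Origin at the centre of its underside.
- tip_box: Blue box of pale pipette tips, 105 mm (its x) x 70 mm, 58 mm high, 0.4 kg, stands loose among the bottles and must stay where it is. Origin at the centre of its underside.
Things that resemble listed ones, but are neither listed nor needed, are in the scene too. Leave any green or turquoise look-alike of the bottle_oblong alone.

How it is judged (in metres and radians):
At the end, for the whole second after the job is handed in: Each bottle stands upright (within 0.06 rad) and flat on the floor of its matching tray (underside 1 to 7 mm above the bench), within 14 mm of the tray's centre; the square bottle's sides and the oblong bottle's length are within 0.35 rad of their trays'; all are released and at rest (horizontal distance between bottle_large_round and tray_large_round below 0.014 m and z of bottle_large_round in the frame of tray_large_round between 0.001 and 0.007 m and angle between each of bottle_large_round, bottle_small_round, bottle_square, bottle_oblong's own z axis and vertical below 0.06 rad and linear speed of each of bottle_large_round, bottle_small_round, bottle_square, bottle_oblong below 0.02 m/s and angular speed of each of bottle_large_round, bottle_small_round, bottle_square, bottle_oblong below 0.1 rad/s and contact force between each of bottle_large_round, bottle_small_round, bottle_square, bottle_oblong and the fingers below 0.05 N and horizontal distance between bottle_small_round and tray_small_round below 0.014 m and z of bottle_small_round in the frame of tray_small_round between 0.001 and 0.007 m and horizontal distance between bottle_square and tray_square below 0.014 m and z of bottle_square in the frame of tray_square between 0.001 and 0.007 m and (angle between the x axis of bottle_square and the x axis of tray_square, either way round below 0.35 rad or angle between the x axis of bottle_square and the y axis of tray_square, either way round below 0.35 rad) and horizontal distance between bottle_oblong and tray_oblong below 0.014 m and z of bottle_oblong in the frame of tray_oblong between 0.001 and 0.007 m and angle between the x axis of bottle_oblong and the x axis of tray_oblong, either way round below 0.35 rad); the robot touches nothing.
It fails at once if a bottle is dropped or thrown down (faster than 0.6 m/s with its underside within 30 mm of the bench) ((linear speed of bottle_large_round above 0.6 m/s and height (world z) of bottle_large_round below 0.03 m) or (linear speed of bottle_small_round above 0.6 m/s and height (world z) of bottle_small_round below 0.03 m) or (linear speed of bottle_square above 0.6 m/s and height (world z) of bottle_square below 0.03 m) or (linear speed of bottle_oblong above 0.6 m/s and height (world z) of bottle_oblong below 0.03 m)).
It fails at once if the tube rack is shifted by more than 20 mm or tipped (distance of tube_rack from where it was at the start of the episode above 0.02 m or angle between tube_rack's own z axis and vertical above 0.2 rad).
It fails at once if the tip box is shifted by more than 20 mm or tipped (distance of tip_box from where it was at the start of the episode above 0.02 m or angle between tip_box's own z axis and vertical above 0.2 rad).
It also fails if it takes over 106 s, if anything falls off the work surface, if the arm or the gripper's body presses on something with over 40 N, if the wrist force passes 120 N, or if a joint passes its speed limit or range.

ROBOT

A 6-joint arm with a two-finger parallel gripper is mounted at the origin on the work surface. World frame = base frame: x ahead of the robot, y to its left, z up, the work surface at z = 0. Lengths are in mm, angles in rad, forces in N, time in s.
With the tool pointing down it reaches from about 350 to 800 mm from the base axis. Payload 7.3 kg.
Tool frame: the origin (TCP) lies midway between the tips of the shut fingers; the grasp point (between the pads) lies 19 mm behind it (robot.hold_point_z is the distance from the TCP to the grasp point, in mm); z points along the fingers, y is the direction in which the jaws open and shut (so a half turn about z gives the same grasp; the last joint's range is limited). The gripper opens to 85 mm and grips with 20 to 120 N. Pads are 22 mm wide; open, the fingers measure 114 mm over their backs; the gripper's body (76 mm by 85 mm) begins 54 mm behind the grasp point. The pads swing forward as they close: fully open they stand 13 mm farther back than shut.
Start: joints at [1.013, 0.342, 1.524, -0, 1.275, -0.146], TCP at [210.124, 481.137, 231.322] pointing down, gripper open.
Joint ranges: [-2.53, 2.53], [-0.77, 2.02], [0.04, 2.7], [-1, 4.14], [0.28, 2.66], [-3.11, 3.11]. Speed limits (rad/s): [2.57, 2.57, 3.14, 3.14, 3.14, 3.14].

INTERFACE

Orientations are given as a 3x3 rotation matrix whose columns are the frame's x, y, z axes.
In Python, from rig import robot, eyes, ticket gives the robot as it stands.
- The arm moves only by the shell command python3 -m creep 'ROWS' [OPENING] [FORCE]. ROWS is JSON, a list of rows, each a list of 2 entries, a list of its own where there are three numbers: the shift along the tool's x, y, z in m, then the turn about the tool's z in rad. In form: [[[tx, ty, tz], spin], ...]. A call has 1 to 12 rows; each row is the pose to reach, as a shift and turn from the pose commanded when the call began, along the tool's axes at that moment; what a row does not reach only later rows make up. A row lasts 1/10 s, in which the tool goes at most 50 mm and 8.59 degrees, less where a joint would pass 70% of its speed; a pose out of reach is approached as far as the arm can. A call with a gripper value outside its range is refused whole. OPENING is the opening, from -1 (shut) to 1 (fully open), set as the call begins (- or left out, the last holds). The fingers move at their own pace and stop on an object; FORCE is the grip in N (left out, the last holds). Time passes only in rows, so rows that repeat a pose let the fingers close. It gives the time, the measured TCP pose, the force and the opening at its end, in the units of the state.
- robot.read_state(): the state, without advancing time (a new reading comes with each control period).
- eyes.get_image(name): name is "scene" or "top" or "wrist"; returns the picture (480x640x3 uint8, red, green, blue); there is no depth.
- eyes.camera_model(name): a dict with "camera_matrix" (3x3 intrinsics, pixels), "origin" and "attitude" of the camera in the world. Camera axes: x right, y down, z forward; pixel columns grow to the right and rows downward; lengths in mm; the calibration is good to about 2 mm. A picture is of the moment at which its call begins: read the wrist's pose just before it. camera_model takes no time and is no camera call; for the wrist camera it gives the pose at the moment of the call.
- ticket.sign_off(): hands the job in, once; it reports no verdict.
The state is a dict: "time_s": time; "qpos": joint angles; "qd": joint speeds; "effort": joint torques, N m; "tool_pos": TCP position; "eef_rot": TCP orientation; "contact_force": force on the tool from outside, world axes, zero at the start; "ft_torque": the same for the moment, N m; "grip_width": finger opening in mm.
Only numpy, scipy, OpenCV 4.12 (cv2) and the standard library are available. Lean on these libraries where they do the work, as an engineer would, in place of code of your own. Each camera call takes 0.05 s, during which the arm holds its last target.

## Working session

There is one attempt and no reset: what is moved stays moved. The work goes in short steps, Python scripts to look and compute and a shell command to move; the robot and the scene stay as the last step left them, time stands still between calls to the robot, and variables do not carry over. Pictures are saved under pics/ and viewed, and the job is handed in when it is done.

```bash
ls; mkdir -p pics
python3 - <<'E'
from rig import robot, eyes, ticket
import cv2, numpy as np
print(robot.read_state(), robot.hold_point_z)
for n in ("scene","top","wrist"):
    m=eyes.camera_model(n); print(n,m)
    cv2.imwrite(f"pics/{n}0.png",eyes.get_image(n)[:,:,::-1])
E
```

```text
pics
{'time_s': 0.0, 'qpos': array([ 1.01303090e+00,  3.42742145e-01,  1.52503165e+00,  2.28509044e-05,
        1.27539583e+00, -1.46001492e-01]), 'qd': array([ 1.66609749e-03,  8.96562422e-04,  1.47706416e-05, -2.37035482e-04,
       -1.65285201e-04,  2.90468459e-06]), 'effort': array([ 1.94691461e-04, -4.33657801e+01, -2.46010226e+01, -3.37446056e-05,
        7.72994477e-03, -1.92631046e-05]), 'tool_pos': array([209.87601275, 480.78231395, 230.61077443]), 'eef_rot': array([[-9.16413498e-01,  4.00231899e-01, -8.53226157e-04],
       [ 4.00232729e-01,  9.16412572e-01, -1.32639553e-03],
       [ 2.51041376e-04, -1.55701580e-03, -9.99998756e-01]]), 'contact_force': array([-0.71639332, -0.95921649, -0.19567086]), 'ft_torque': array([-0.002403  ,  0.02881661,  0.0074401 ]), 'grip_width': 85.49495716534216} 18.700000000000003
scene {'camera_matrix': array([[621.87527593,   0.        , 317.96071801],
       [  0.        , 621.87527593, 236.46722463],
       [  0.        ,   0.        ,   1.        ]]), 'origin': array([ 819.46493803,  715.48274507, 1233.06163661]), 'attitude': array([[-0.8
[... 266 characters left out ...]
  0.        ,   0.        ,   1.        ]]), 'origin': array([ 299.20445098,  102.37402277, 1594.68146542]), 'attitude': array([[-1.38980517e-03, -9.97561724e-01,  6.97758872e-02],
       [-9.99998877e-01,  1.34730003e-03, -6.56224788e-04],
       [ 5.60615677e-04, -6.97767209e-02, -9.97562477e-01]])}
wrist {'camera_matrix': array([[336.73715467,   0.        , 320.6795903 ],
       [  0.        , 336.73715467, 239.9281644 ],
       [  0.        ,   0.        ,   1.        ]]), 'origin': array([140.85646355, 510.60181648, 373.72811444]), 'attitude': array([[ 0.39912092,  0.87613297,  0.27035811],
       [ 0.91689738, -0.38095662, -0.11904308],
       [-0.00130285,  0.29540323, -0.95537178]])}
```

View pics/scene0.png

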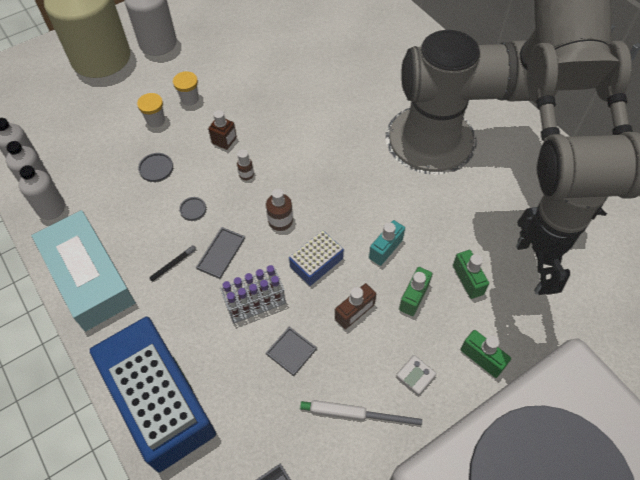

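View pics/top0.png

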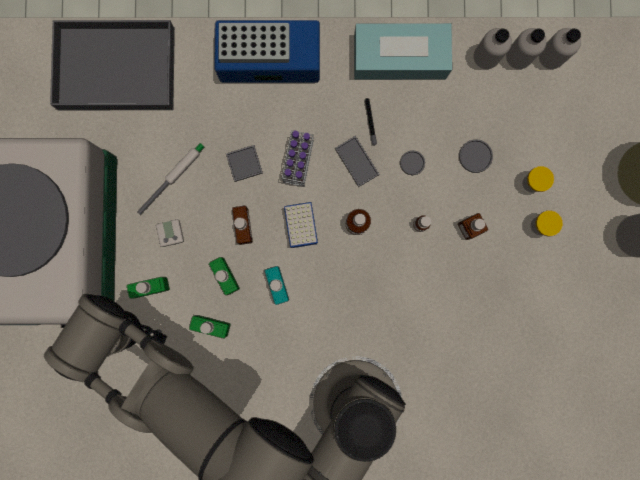

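View pics/wrist0.png

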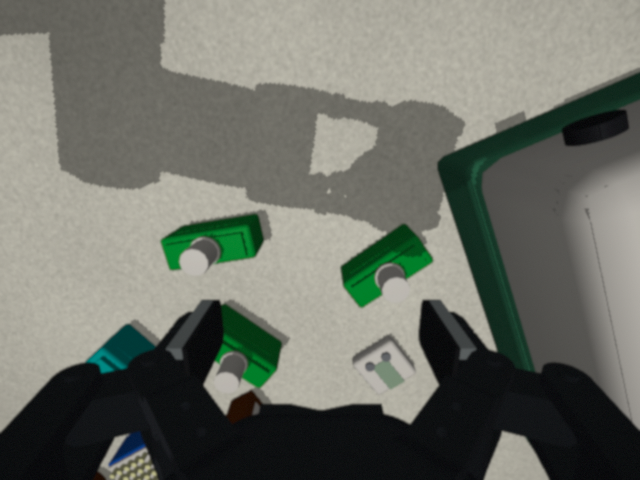

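```bash
cat > h.py <<'E'
from rig import robot, eyes, ticket
import cv2, numpy as np
def ray(m,uv):
    d=np.linalg.inv(m["camera_matrix"])@np.array([uv[0],uv[1],1.0]); return m["attitude"]@d
def plane(m,uv,z):
    d=ray(m,uv); o=m["origin"]; return o+d*(z-o[2])/d[2]
def proj(m,p):
    q=m["camera_matrix"]@(m["attitude"].T@(np.asarray(p,float)-m["origin"])); return q[:2]/q[2]
def tool(p=None):
    s=robot.read_state(); return s["tool_pos"],s["eef_rot"]
E
python3 - <<'E'
from h import *
t=cv2.imread("pics/top0.png"); 
c=t[115:260,210:510]; cv2.imwrite("pics/topcrop.png",cv2.resize(c,None,fx=2.66,fy=2.66,interpolation=cv2.INTER_CUBIC))
s=cv2.imread("pics/scene0.png"); c=s[90:380,120:410]; cv2.imwrite("pics/scenecrop.png",cv2.resize(c,None,fx=2,fy=2,interpolation=cv2.INTER_CUBIC))
E
```

```text
(no output)
```

View pics/topcrop.png

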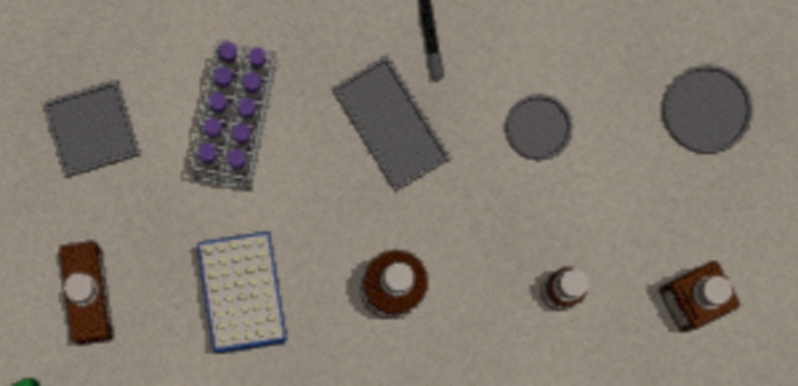

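View pics/scenecrop.png

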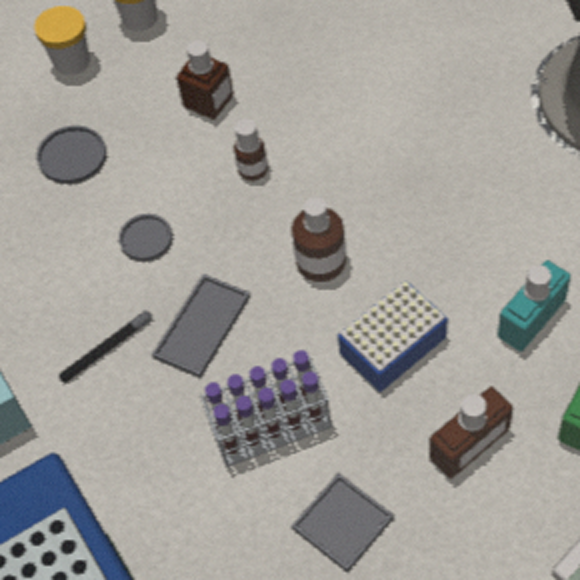

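The top view shows four amber bottles: oblong (241,224), large round (358,221), small round (423,223) and square (473,226).
- **Look-alikes to avoid:** the teal oblong (276,286), the green oblongs (223,276), (147,287) and (209,327), and the yellow-capped pots (541,180) and (549,223).
- **Trays:** square (244,163), oblong (356,161), small round (412,162) and large round (475,156).
- **Leave in place:** the rack (297,158) and the tip box (300,225).

The close crop confirms the amber bodies. Next I measure them.

```bash
cat > meas.py <<'E'
from h import *
H={'LR':112,'SR':83,'SQ':100,'OB':94}
A={'LR':(358,221),'SR':(423,223),'SQ':(473,226),'OB':(241,224)}
T={'LR':(475,156),'SR':(412,162),'SQ':(244,163),'OB':(356,161)}
body={'LR':70,'SR':45,'SQ':60,'OB':56}
m=eyes.camera_model("top"); ms=eyes.camera_model("scene")
t=cv2.imread("pics/top0.png"); s=cv2.imread("pics/scene0.png")
def blob(mask,seed,r=40):
    n,l,st,ce=cv2.connectedComponentsWithStats(mask.astype(np.uint8),connectivity=4)
    best=None
    for i in range(1,n):
        d=np.hypot(*(ce[i]-seed))
        if d<r and st[i,4]>15 and (best is None or st[i,4]>st[best,4]): best=i
    return (l==best),ce[best],st[best]
def hsv(im): return [a.astype(int) for a in cv2.split(cv2.cvtColor(im,cv2.COLOR_BGR2HSV))]
for k in A:
    # cap: grey bright, low saturation, top
    for nm,im,mm in (("top",t,m),("scene",s,ms)):
        h,sa,v=hsv(im)
        seed=np.array(A[k],float) if nm=="top" else proj(ms,np.r_[C[:2],H[k]])
        cap=(sa<24)&(v>120)
        M,c,st=blob(cap,seed,14)
        x,y,w,hh,a=st
        if nm=="top":
            # cap blob centre is about mid-height of the visible cap
            C=plane(mm,c,H[k]-6); print(k,nm,"cap px",c.round(1),st[:],C.round(1)[:2])
        else:
            # top ellipse: top end of blob
            w=(M.sum(1)); C2=plane(mm,c,H[k]-14); print(k,nm,"cap px",c.round(1),st[:],C2.round(1)[:2])
def orient(mask,mm,z):
    cs,_=cv2.findContours(mask.astype(np.uint8),cv2.RETR_EXTERNAL,cv2.CHAIN_APPROX_NONE)
    c=max(cs,key=cv2.contourArea)
    P=np.array([plane(mm,p[0],z)[:2] for p in c],np.float32)
    (cx,cy),(w,h),_=r=cv2.minAreaRect(P); b=cv2.boxPoints(r)
    e=[b[1]-b[0],b[2]-b[1]]; e=max(e,key=np.linalg.norm); return (round(cx,1),round(cy,1)),(round(w,1),round(h,1)),round(float(np.arctan2(e[1],e[0])),3)
for k in T:
    for nm,im,mm in (("top",t,m),("scene",s,ms)):
        h,sa,v=hsv(im); seed=np.array(T[k],float) if nm=="top" else proj(ms,np.r_[TC[:2],10])
        M,c,st=blob((v<110)&(sa<60),seed,15)
        if nm=="top": TC=plane(mm,c,8)
        print("tray",k,nm,c.round(1),st,plane(mm,c,8).round(1)[:2],orient(M,mm,8))
for k in ('SQ','OB','LR','SR'):
    h,sa,v=hsv(t); M,c,st=blob((sa>90)&((h<18)|(h>170)),np.array(A[k]),20)
    print("body",k,st,orient(M,m,body[k]))
h,sa,v=hsv(t)
M,c,st=blob((sa>80)&(h>100)&(h<130),np.array((300,225)),30); print("tipbox",orient(M,m,50))
E
python3 meas.py
```

```text
Traceback (most recent call last):
  File "meas.py", line 23, in <module>
    x,y,w,hh,a=st
    ^^^^^^^^^^
ValueError: not enough values to unpack (expected 5, got 1)
```

Run:
```python
from h import *
t=cv2.imread("pics/top0.png"); hs=cv2.cvtColor(t,cv2.COLOR_BGR2HSV); print(hs[219:228,236:247].tolist()[4]); print("lr",hs[220,352:366].tolist()); print("bench",hs[200,330].tolist()); print("sq",hs[224,463:490].tolist()); print("tray",hs[163,225:264].tolist())
s=cv2.imread("pics/scene0.png"); hs=cv2.cvtColor(s,cv2.COLOR_BGR2HSV); print(hs[300,345:370].tolist())
```

```text
[[16, 25, 153], [10, 29, 158], [13, 29, 156], [14, 31, 155], [15, 26, 157], [14, 31, 158], [14, 28, 157], [15, 32, 158], [18, 28, 119], [15, 41, 88], [11, 55, 97]]
lr [[8, 153, 45], [13, 64, 72], [17, 23, 76], [14, 30, 144], [14, 32, 160], [17, 32, 161], [14, 32, 159], [17, 31, 157], [17, 29, 161], [14, 32, 165], [15, 31, 162], [13, 30, 161], [17, 33, 156], [11, 53, 92]]
bench [16, 39, 145]
sq [[13, 223, 32], [9, 221, 53], [13, 192, 69], [12, 239, 47], [9, 179, 54], [11, 190, 71], [10, 239, 49], [10, 125, 51], [11, 38, 74], [23, 34, 60], [10, 29, 53], [18, 30, 85], [13, 33, 149], [14, 30, 160], [12, 28, 157], [16, 27, 159], [14, 30, 162], [18, 24, 157], [15, 29, 158], [15, 32, 159], [16, 31, 157], [14, 31, 157], [10, 68, 109], [16, 45, 130], [16, 40, 146], [16, 33, 147], [18, 38, 149]]
tray [[17, 36, 141], [20, 40, 141], [21, 40, 135], [16, 41, 94], [10, 19, 81], [160, 12, 66], [160, 10, 78], [0, 6, 81], [173, 13, 79], [15, 6, 79], [160, 10, 80], [173, 12, 83], [0, 12, 84], [160, 9, 82], [20, 9, 84], [0, 10, 80], [170, 9, 81], [30, 3, 80], [170, 9, 82], [0, 9, 83], [0, 6, 81], [150, 6, 80], [158, 13, 81], [6, 16, 82], [160, 9, 81], [0, 6, 81], [165, 6, 79], [173, 12, 85], [10, 9, 82], [20, 9, 81], [0, 6, 83], [30, 3, 82], [170, 10, 80], [20, 9, 87], [17, 25, 91], [17, 34, 135], [14, 36, 147], [20, 36, 148], [18, 39, 150]]
[[8, 87, 94], [9, 120, 89], [9, 122, 88], [9, 74, 90], [7, 16, 147], [13, 12, 147], [24, 12, 104], [0, 5, 96], [13, 17, 103], [21, 17, 103], [174, 12, 104], [15, 15, 104], [24, 12, 106], [10, 7, 105], [0, 10, 103], [24, 12, 103], [10, 8, 98], [8, 22, 94], [12, 65, 79], [11, 75, 71], [9, 99, 80], [10, 123, 85], [8, 118, 80], [6, 95, 75], [9, 78, 62]]
```

```bash
python3 - <<'E'
import re
x=open('meas.py').read()
x=x.replace("        cap=(sa<24)&(v>120)\n        M,c,st=blob(cap,seed,14)\n",
"""        if nm=="top":
            im2=cv2.GaussianBlur(im,(3,3),0); h,sa,v=hsv(im2); cap=(sa<36)&(v>151)
        else:
            im2=cv2.GaussianBlur(im,(3,3),0); h,sa,v=hsv(im2); cap=(sa<24)&(v>135)
        M,c,st=blob(cap,seed,9)
""").replace("H[k]-6","H[k]").replace("H[k]-14","H[k]")
open('meas.py','w').write(x)
E
python3 meas.py
```

```text
LR top cap px [359.7 218.7] [356 215   8   8  52] [455.   -6.3]Traceback (most recent call last):
  File "meas.py", line 26, in <module>
    x,y,w,hh,a=st
    ^^^^^^^^^^
ValueError: not enough values to unpack (expected 5, got 1)
```

Run:
```python
from h import *
s=cv2.imread("pics/scene0.png"); ms=eyes.camera_model("scene")
ims=[]
for p,z in (((455,-6.3),112),((420,-170),83),((420,-285),100),((430,285),94)):
    u=proj(ms,(p[0],p[1],z)).round().astype(int); print(u)
    c=s[u[1]-25:u[1]+25,u[0]-25:u[0]+25]; ims.append(cv2.resize(c,(390,290),interpolation=cv2.INTER_NEAREST))
cv2.imwrite("pics/caps.png",np.vstack([np.hstack(ims[:2]),np.hstack(ims[2:])]))
```

```text
[276 192]
[253 146]
[228 111]
[362 287]
```

View pics/caps.png

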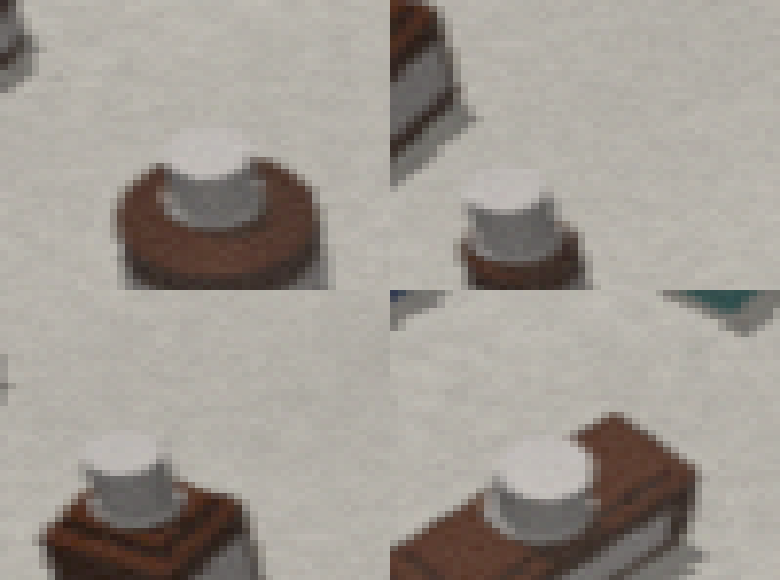

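```bash
python3 - <<'E'
x=open('meas.py').read()
x=x.replace("cap=(sa<24)&(v>135)","cap=(sa<14)&(v>155)").replace(",seed,9)",",seed,10)").replace("        M,c,st=blob(cap,seed,10)\n","""        try: M,c,st=blob(cap,seed,12)
        except Exception: print('none',nm,k); continue
""").replace("    return (l==best)","    if best is None: raise ValueError\n    return (l==best)")
open('meas.py','w').write(x)
E
python3 - <<'E'
import cv2
s=cv2.cvtColor(cv2.GaussianBlur(cv2.imread("pics/scene0.png"),(3,3),0),cv2.COLOR_BGR2HSV)
print(s[282,350:370].tolist()); print(s[282,365:372].tolist());print(s[180:186,278].tolist())
E
python3 meas.py
```

```text
[[20, 17, 181], [20, 17, 181], [20, 17, 181], [19, 15, 181], [21, 14, 180], [19, 15, 181], [22, 15, 181], [22, 16, 180], [22, 16, 179], [22, 16, 180], [19, 15, 182], [21, 18, 184], [20, 17, 184], [20, 17, 182], [18, 19, 175], [17, 21, 168], [17, 21, 169], [20, 18, 174], [20, 17, 179], [20, 17, 181]]
[[17, 21, 168], [17, 21, 169], [20, 18, 174], [20, 17, 179], [20, 17, 181], [18, 17, 181], [19, 16, 180]]
[[20, 17, 181], [20, 17, 181], [18, 18, 181], [20, 17, 181], [23, 17, 181], [23, 17, 181]]
LR top cap px [359.7 218.7] [356 215   8   8  52] [455.   -6.3]
LR scene cap px [277.1 192.8] [272 189  11   9  72] [454.2  -2.2]
SR top cap px [426.3 220.6] [422 217   9   8  60] [ 453.3 -170.5]
SR scene cap px [242.1 153.2] [237 150  11   7  62] [ 452.1 -165.1]
SQ top cap px [479.5 223.5] [476 220   8   8  52] [ 444.4 -295.4]
SQ scene cap px [217.9 113.7] [213 111  11   7  55] [ 443.8 -291.4]
OB top cap px [239.1 222.4] [236 219   7   8  45] [448.2 283.9]
OB scene cap px [355.8 292.3] [351 287  10  11  82] [448.1 286.7]
tray LR top [475.2 155.8] [458 139  35  34 917] [ 628.4 -312.2] ((629.1, -
[... 379 characters left out ...]
 37  37 913] [610.1 283.2] ((610.4, 283.7), (79.1, 78.2), 0.301)
tray SQ scene [290.8 351.3] [266 329  51  47 309] [611.3 288.8] ((610.3, 288.8), (76.4, 76.3), 0.299)
tray OB top [356.4 161.1] [ 335  136   44   51 1160] [614.8  -6.4] ((615.1, -6.0), (119.9, 66.1), 0.543)
tray OB scene [220.2 253.2] [197 228  48  51 511] [6.167e+02 4.000e-01] ((615.1, -0.1), (119.5, 64.1), 0.543)
body SQ [458 213  30  26 274] ((441.3, -288.4), (48.4, 60.8), -1.11)
body OB [232 206  20  38 414] ((446.8, 282.5), (92.6, 37.7), 0.139)
body LR [347 209  24  24 310] ((454.4, -5.8), (55.6, 57.6), -0.791)
body SR [416 218  13  12  40] ((446.0, -162.0), (35.3, 18.9), 0.829)
tipbox ((398.4, 129.0), (8.2, 67.3), -1.532)
```

```bash
cat > to.py <<'E'
import sys
from h import *
x,y,z=map(float,sys.argv[1:4]); p,R=tool()
d=R.T@(np.array([x,y,z])-p); print("at",p.round(1),"yaw_x",round(float(np.arctan2(R[1,0],R[0,0])),3),"shift mm",d.round(1),"len",np.linalg.norm(d).round(1))
E
python3 to.py 448 285 190
python3 - <<'E'
from h import *
m=eyes.camera_model("wrist"); p,R=tool()
for z in (0,19,100): print(proj(m,p+R@[0,0,z]))
E
```

```text
at [210.  480.9 230.8] yaw_x 2.73 shift mm [-296.6  -84.2   40.8] len 311.0
[321.62550349 302.67969107]
[321.5269425  285.56047548]
[321.2645469 239.9845677]
```

```bash
python3 -m creep '[[[-0.03,-0.008,0.004],0],[[-0.07,-0.02,0.01],0],[[-0.115,-0.033,0.016],0],[[-0.16,-0.045,0.022],0],[[-0.205,-0.058,0.028],0],[[-0.25,-0.071,0.034],0],[[-0.28,-0.08,0.039],0],[[-0.297,-0.084,0.041],0],[[-0.297,-0.084,0.041],0],[[-0.297,-0.084,0.041],0]]' 1
cat > wl.py <<'E'
import sys
from h import *
m=eyes.camera_model("wrist"); im=eyes.get_image("wrist"); np.save("wl.npy",m,allow_pickle=True)
cv2.imwrite(f"pics/{sys.argv[1]}.png",im[:,:,::-1])
E
python3 wl.py w1
```

```text
time_s: 1.15
tool_pos: [448.1, 285.8, 190.3]
eef_rot: [[-0.916, 0.4, -0.001], [0.4, 0.916, 0.0], [0.001, -0.0, -1.0]]
contact_force: [-0.4, 0.2, -0.8]
grip_width: 85.7
```

View pics/w1.png

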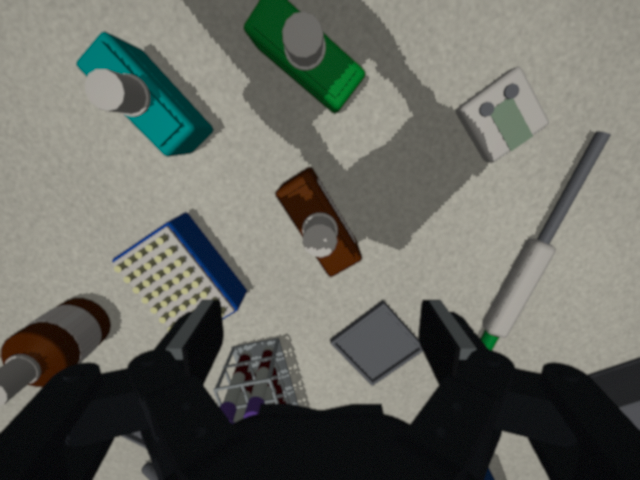

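The wrist view has the amber oblong bottle centred. Its cap top sits at about (321,240), with the square tray at (377,342) and the tip box to the left.

Run:
```python
from h import *
im=cv2.imread("pics/w1.png"); c=im[160:290,250:390]; cv2.imwrite("pics/w1c.png",cv2.resize(c,None,fx=4.5,fy=4.5,interpolation=cv2.INTER_NEAREST))
m=eyes.camera_model("wrist"); print(plane(m,(321,240),94)); print(proj(m,(448,285,94)))
```

```text
[446.61608473 286.47012583  94.        ]
[319.93043144 242.37587177]
```

View pics/w1c.png

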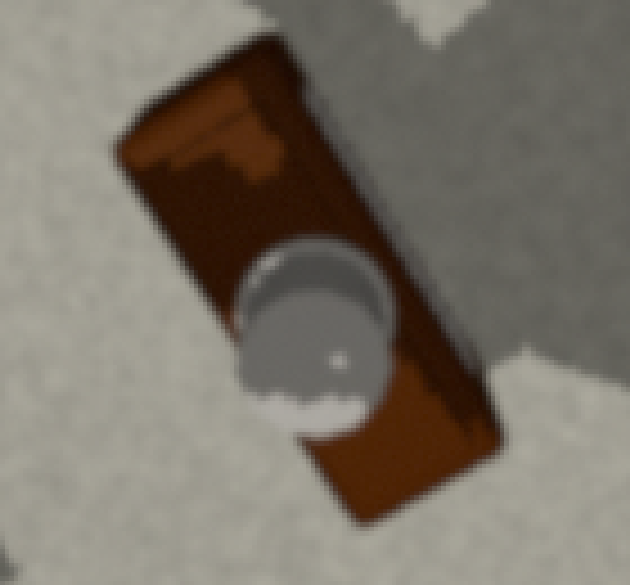

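```bash
python3 -m creep '[[[0.001,0,0.02],0],[[0.001,0,0.05],0],[[0.001,0,0.08],0],[[0.001,0,0.105],0],[[0.001,0,0.117],0],[[0.001,0,0.124],0],[[0.001,0,0.124],0],[[0.001,0,0.124],0]]' 1 && python3 wl.py w2
```

```text
time_s: 2.0
tool_pos: [448.2, 286.3, 67.4]
eef_rot: [[-0.917, 0.4, 0.002], [0.4, 0.917, 0.001], [-0.001, 0.002, -1.0]]
contact_force: [0.0, -0.8, 0.0]
grip_width: 85.6
```

View pics/w2.png

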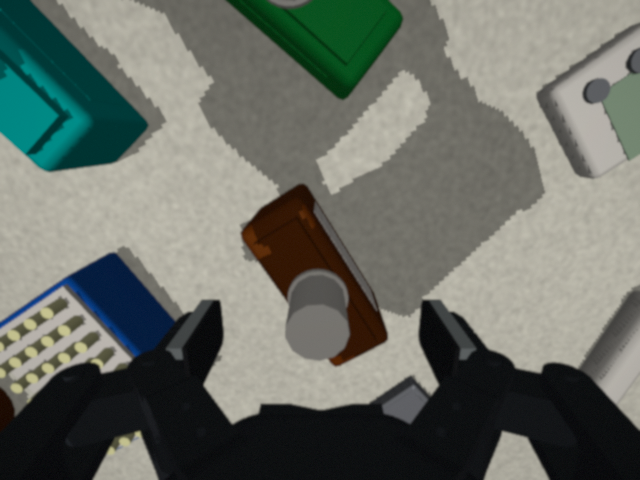

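Run:
```python
from h import *
m=eyes.camera_model("wrist"); p,R=tool(); print(plane(m,(318,327),94), R.T@(plane(m,(318,327),94)-p))
```

```text
[444.70626673 286.12345363  94.        ] [  3.3154229   -1.51841944 -26.51519789]
```

```bash
python3 -m creep '[[[0.0015,-0.001,0],0],[[0.0015,-0.001,0],0],[[0.0015,-0.001,0],0],[[0.0015,-0.001,0],0],[[0.0015,-0.001,0],0],[[0.0015,-0.001,0],0],[[0.0015,-0.001,0],0],[[0.0015,-0.001,0],0],[[0.0015,-0.001,0],0],[[0.0015,-0.001,0],0]]' -1 45
python3 -m creep '[[[0,0,-0.005],0],[[0,0,-0.015],0],[[0,0,-0.03],0],[[0,0,-0.055],0],[[0,0,-0.085],0],[[0,0,-0.11],0],[[0,0,-0.125],0],[[0,0,-0.13],0],[[0,0,-0.13],0]]' && python3 wl.py w3
```

```text
time_s: 3.05
tool_pos: [446.2, 285.5, 66.6]
eef_rot: [[-0.916, 0.4, 0.001], [0.4, 0.916, 0.0], [-0.0, 0.001, -1.0]]
contact_force: [-0.6, 0.2, 5.2]
grip_width: 24.7
time_s: 3.95
tool_pos: [446.0, 285.4, 196.8]
eef_rot: [[-0.916, 0.4, 0.001], [0.4, 0.916, 0.0], [-0.001, 0.001, -1.0]]
contact_force: [-1.4, -0.6, -3.4]
grip_width: 24.9
```

View pics/w3.png

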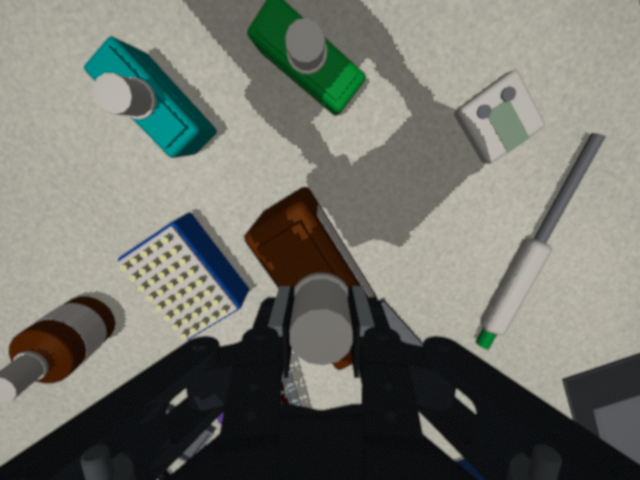

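```bash
python3 to.py 615.5 -3 200; python3 to.py 628 -309 200
```

```text
at [445.6 285.2 195.9] yaw_x 2.73 shift mm [-271.  -196.1   -4.1] len 334.5
at [445.6 285.2 195.9] yaw_x 2.73 shift mm [-405.  -471.5   -4.1] len 621.5
```

```bash
python3 -m creep '[[[-0.01,-0.007,0],0],[[-0.03,-0.022,0],-0.04],[[-0.055,-0.04,0],-0.08],[[-0.085,-0.061,0],-0.12],[[-0.115,-0.083,0],-0.16],[[-0.145,-0.105,0],-0.2],[[-0.175,-0.127,0],-0.25],[[-0.205,-0.148,0],-0.3],[[-0.23,-0.166,0],-0.35],[[-0.252,-0.182,0],-0.39],[[-0.265,-0.192,0],-0.404],[[-0.271,-0.196,0],-0.404]]'
python3 -m creep '[[[0,0,0],0],[[0,0,0],0],[[0,0,0],0]]'; python3 wl.py w4; python3 to.py 615.5 -3 200
```

```text
time_s: 5.2
tool_pos: [616.0, -5.3, 194.7]
eef_rot: [[-1.0, 0.01, -0.002], [0.01, 1.0, -0.0], [0.002, -0.0, -1.0]]
contact_force: [-0.2, 0.1, -3.2]
grip_width: 24.6
time_s: 5.5
tool_pos: [615.4, -1.8, 196.2]
eef_rot: [[-1.0, 0.007, -0.0], [0.007, 1.0, 0.0], [0.0, 0.0, -1.0]]
contact_force: [0.6, 0.5, -2.4]
grip_width: 24.4
at [615.5  -1.8 196.3] yaw_x 3.135 shift mm [-0.  -1.2 -3.7] len 3.9
```

View pics/w4.png

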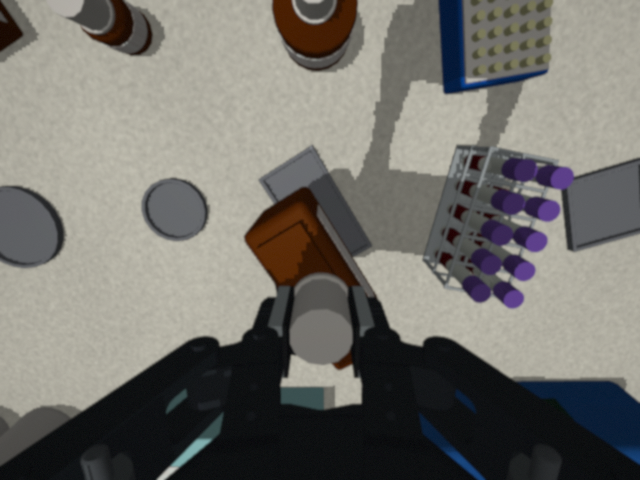

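Run:
```python
from h import *
im=cv2.imread("pics/w4.png"); c=im[130:270,240:400]; cv2.imwrite("pics/w4c.png",cv2.resize(c,None,fx=4,fy=4,interpolation=cv2.INTER_NEAREST))
m=eyes.camera_model("wrist")
def box(cx,cy,a,l,w,z):
    ca,sa=np.cos(a),np.sin(a)
    return [proj(m,(cx+ca*x-sa*y,cy+sa*x+ca*y,z)).round(1).tolist() for x,y in ((l,w),(l,-w),(-l,-w),(-l,w))]
print(box(615.3,-3,.543,59,31,10)); print(box(615.3,-6,.543,59,31,10))
print(plane(m,(312,146),10),plane(m,(262,181),10))
```

```text
[[375.4, 247.0], [324.0, 275.9], [260.9, 180.1], [315.3, 145.5]]
[[372.5, 247.0], [321.2, 276.0], [257.8, 180.1], [312.1, 145.5]]
[549.18614241 -10.03736851  10.        ] [581.67506771 -59.02876148  10.        ]
```

View pics/w4c.png

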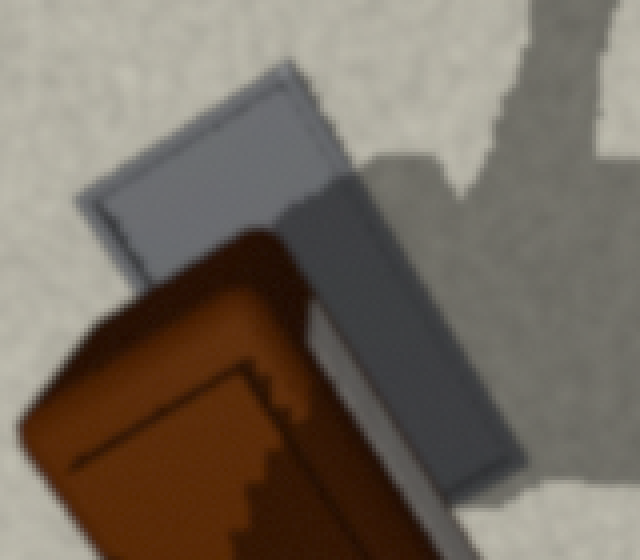

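```bash
python3 -m creep '[[[0,-0.003,0.015],0],[[0,-0.003,0.04],0],[[0,-0.003,0.065],0],[[0,-0.003,0.088],0],[[0,-0.003,0.104],0],[[0,-0.003,0.113],0],[[0,-0.003,0.118],0],[[0,-0.003,0.121],0],[[0,-0.003,0.123],0],[[0,-0.003,0.1245],0],[[0,-0.003,0.125],0],[[0,-0.003,0.125],0]]'
python3 -m creep '[[[0,0,0],0],[[0,0,0],0]]'; python3 wl.py w5
```

```text
time_s: 6.75
tool_pos: [616.0, -5.8, 71.6]
eef_rot: [[-1.0, 0.008, 0.001], [0.008, 1.0, -0.0], [-0.001, -0.0, -1.0]]
contact_force: [-0.5, -0.7, -2.6]
grip_width: 24.6
time_s: 6.95
tool_pos: [616.0, -5.8, 71.5]
eef_rot: [[-1.0, 0.008, 0.0], [0.008, 1.0, 0.0], [-0.0, 0.0, -1.0]]
contact_force: [0.1, -0.0, -2.7]
grip_width: 24.5
```

View pics/w5.png

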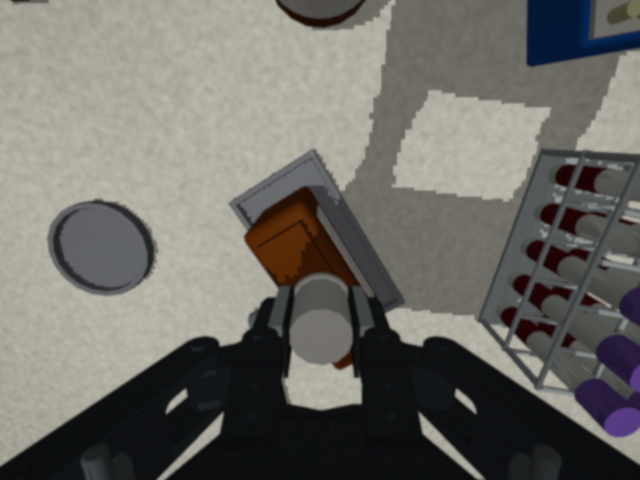

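```bash
python3 -m creep '[[[0,0,0.0005],0],[[0,0,0.001],0],[[0,0,0.0015],0],[[0,0,0.0015],0]]'
python3 -m creep '[[[0,0,0],0],[[0,0,0],0],[[0,0,0],0],[[0,0,0],0]]' -0.2
python3 -m creep '[[[0,0,-0.005],0],[[0,0,-0.02],0],[[0,0,-0.05],0],[[0,0,-0.08],0],[[0,0,-0.11],0],[[0,0,-0.13],0],[[0,0,-0.14],0],[[0,0,-0.14],0]]' 1 ; python3 wl.py w6
```

```text
time_s: 7.4
tool_pos: [616.0, -5.7, 70.7]
eef_rot: [[-1.0, 0.008, 0.001], [0.008, 1.0, -0.0], [-0.001, -0.0, -1.0]]
contact_force: [-2.3, -0.2, 5.3]
grip_width: 24.9
time_s: 7.8
tool_pos: [615.9, -5.7, 69.7]
eef_rot: [[-1.0, 0.008, -0.0], [0.008, 1.0, 0.0], [0.0, 0.0, -1.0]]
contact_force: [-0.8, 0.2, 0.1]
grip_width: 34.0
time_s: 8.6
tool_pos: [616.4, -5.8, 211.2]
eef_rot: [[-1.0, 0.008, 0.003], [0.008, 1.0, -0.0], [-0.003, -0.0, -1.0]]
contact_force: [-0.1, -0.2, -0.0]
grip_width: 85.3
```

View pics/w6.png

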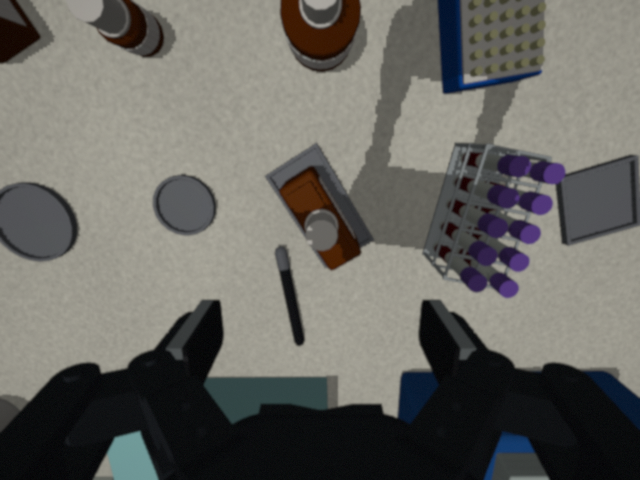

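```bash
python3 to.py 454.6 -5 180; python3 -m creep '[[[0.02,0,0],0],[[0.05,0,0],0],[[0.09,0,0.005],0],[[0.125,0,0.015],0],[[0.15,0,0.025],0],[[0.162,0,0.031],0],[[0.162,0,0.031],0],[[0.162,0,0.031],0]]' ; python3 wl.py w7;  python3 - <<'E'
from h import *
t=eyes.get_image("top")[:,:,::-1]; cv2.imwrite("pics/top1.png",t); cv2.imwrite("pics/top1c.png",cv2.resize(t[115:260,210:510],None,fx=2.66,fy=2.66,interpolation=cv2.INTER_CUBIC))
E
```

```text
at [615.8  -5.7 209.7] yaw_x 3.134 shift mm [161.2  -0.5  29.7] len 163.9
time_s: 9.45
tool_pos: [454.1, -4.5, 178.3]
eef_rot: [[-1.0, 0.008, -0.001], [0.008, 1.0, 0.0], [0.001, 0.0, -1.0]]
contact_force: [0.5, -0.1, 0.1]
grip_width: 85.2
```

View pics/w7.png

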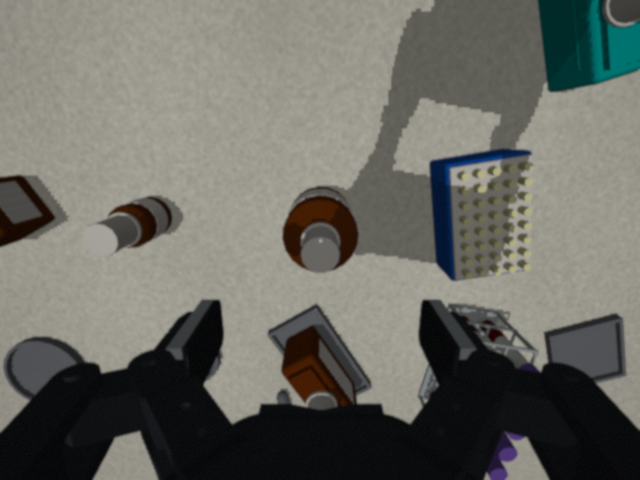

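View pics/top1c.png

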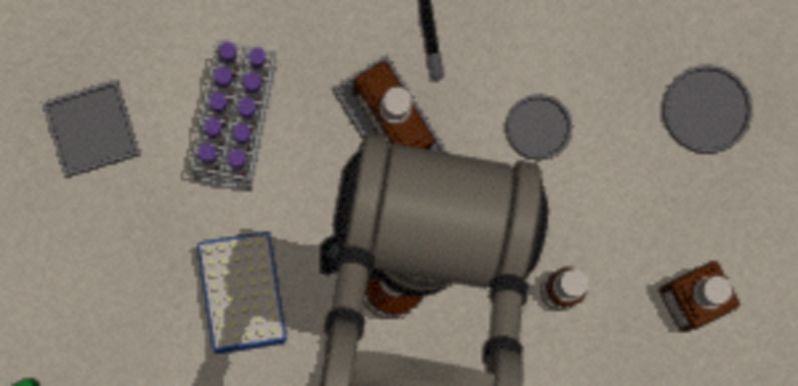

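```bash
cat > chk.py <<'E'
import sys
from h import *
def cap(f,seed,z,r=9,cam="top"):
    im=cv2.GaussianBlur(cv2.imread(f),(3,3),0); h,s,v=[a.astype(int) for a in cv2.split(cv2.cvtColor(im,cv2.COLOR_BGR2HSV))]
    M=(s<36)&(v>151) if cam=="top" else (s<14)&(v>155)
    n,l,st,ce=cv2.connectedComponentsWithStats(M.astype(np.uint8),connectivity=4)
    b=[i for i in range(1,n) if np.hypot(*(ce[i]-seed))<r and st[i,4]>15]; b=max(b,key=lambda i:st[i,4])
    return ce[b].round(1),st[b],plane(eyes.camera_model(cam),ce[b],z).round(1)
E
python3 - <<'E'
from chk import *
print(cap("pics/top1.png",(359,154),98))
m=eyes.camera_model("wrist"); print(plane(m,(321,250),112)); p,R=tool(); print(R.T@(plane(m,(321,250),112)-p))
E
```

```text
(array([359.2, 152.3]), array([355, 149,   9,   8,  55], dtype=int32), array([618.5,  -7.1,  98. ]))
[451.16794634  -4.80045694 112.        ]
[ 3.64769301 -0.25159719 66.70341603]
```

```bash
python3 -m creep '[[[0,0,0.02],0],[[0,0,0.05],0],[[0,0,0.072],0],[[0,0,0.086],0],[[0,0,0.092],0],[[0,0,0.0935],0],[[0,0,0.0935],0],[[0,0,0.0935],0]]' 1 && python3 wl.py w8
```

```text
time_s: 10.35
tool_pos: [454.6, -4.5, 86.0]
eef_rot: [[-1.0, 0.008, 0.002], [0.008, 1.0, -0.0], [-0.002, -0.0, -1.0]]
contact_force: [0.3, 0.2, 0.2]
grip_width: 85.3
```

View pics/w8.png

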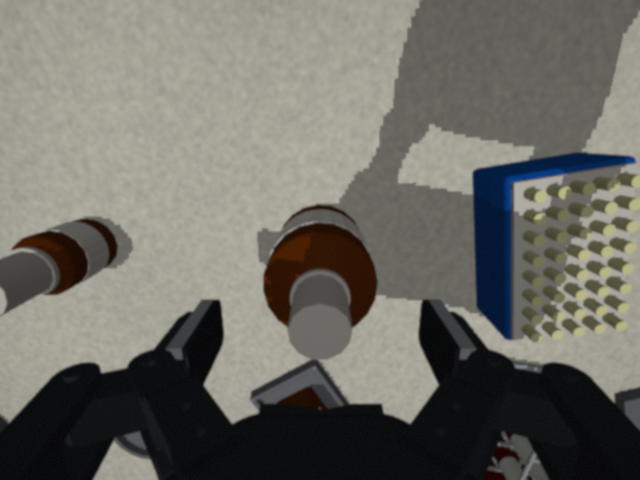

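```bash
python3 -m creep '[[[0.001,0,0.001],0],[[0.001,0,0.001],0],[[0.001,0,0.001],0],[[0.001,0,0.001],0],[[0.001,0,0.001],0],[[0.001,0,0.001],0],[[0.001,0,0.001],0],[[0.001,0,0.001],0],[[0.001,0,0.001],0]]' -1 45
python3 -m creep '[[[0,0,-0.005],0],[[0,0,-0.015],0],[[0,0,-0.03],0],[[0,0,-0.055],0],[[0,0,-0.085],0],[[0,0,-0.11],0],[[0,0,-0.125],0],[[0,0,-0.13],0],[[0,0,-0.13],0]]'; python3 to.py 629 -310.5 215; python3 wl.py w9
```

```text
time_s: 11.3
tool_pos: [453.0, -4.5, 84.5]
eef_rot: [[-1.0, 0.008, 0.001], [0.008, 1.0, -0.0], [-0.001, -0.0, -1.0]]
contact_force: [-1.0, -1.0, 4.8]
grip_width: 24.7
time_s: 12.2
tool_pos: [452.8, -4.4, 214.7]
eef_rot: [[-1.0, 0.008, 0.001], [0.008, 1.0, 0.0], [-0.001, 0.0, -1.0]]
contact_force: [0.4, 0.6, -4.1]
grip_width: 24.7
at [452.8  -4.4 214.7] yaw_x 3.134 shift mm [-1.785e+02 -3.048e+02 -2.000e-01] len 353.2
```

View pics/w9.png

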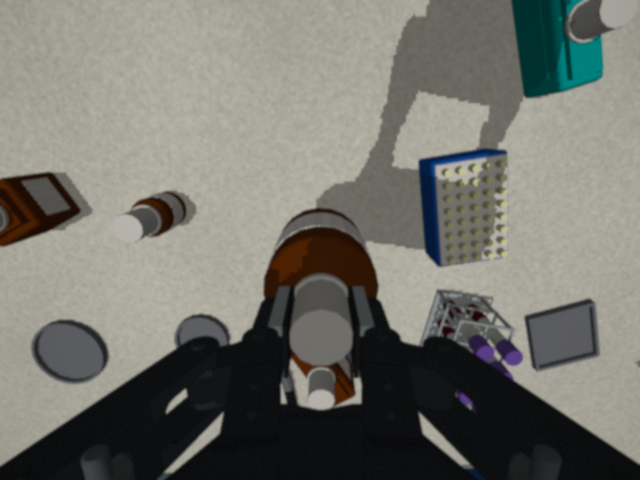

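```bash
python3 -m creep '[[[-0.005,-0.009,0],0],[[-0.015,-0.026,0],0],[[-0.03,-0.051,0],0],[[-0.047,-0.08,0],0],[[-0.065,-0.111,0],0],[[-0.084,-0.143,0],0],[[-0.103,-0.176,0],0],[[-0.122,-0.208,0],0],[[-0.14,-0.239,0],0],[[-0.157,-0.268,0],0],[[-0.17,-0.29,0],0],[[-0.176,-0.301,0],0]]'
python3 -m creep '[[[-0.002,-0.003,0],0],[[-0.002,-0.003,0],0],[[-0.002,-0.003,0],0],[[-0.002,-0.003,0],0]]'; python3 to.py 629 -310.5 90; python3 wl.py w10
```

```text
time_s: 13.45
tool_pos: [626.5, -309.8, 211.4]
eef_rot: [[-1.0, 0.01, -0.003], [0.01, 1.0, 0.001], [0.003, 0.001, -1.0]]
contact_force: [0.3, 0.6, -2.9]
grip_width: 24.5
time_s: 13.85
tool_pos: [628.3, -309.0, 214.4]
eef_rot: [[-1.0, 0.007, -0.0], [0.007, 1.0, 0.0], [0.0, 0.0, -1.0]]
contact_force: [-0.7, 0.1, -3.3]
grip_width: 25.0
at [ 628.3 -309.   214.4] yaw_x 3.135 shift mm [ -0.7  -1.5 124.4] len 124.4
```

View pics/w10.png

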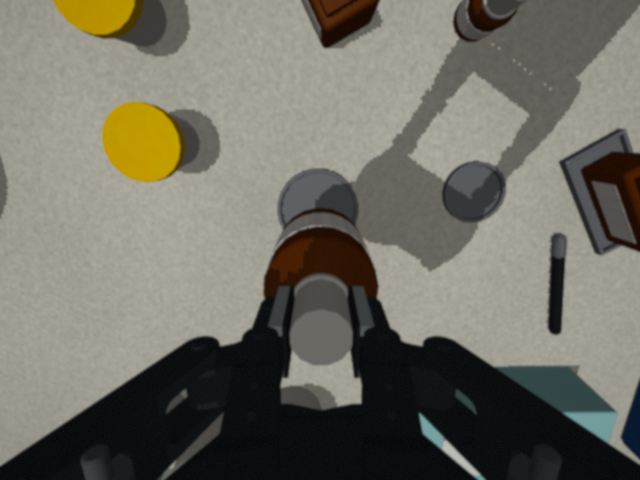

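Run:
```python
from h import *
m=eyes.camera_model("wrist")
for c in ((629,-310.5),(628,-309)):
    P=np.array([proj(m,(c[0]+43*np.cos(a),c[1]+43*np.sin(a),10)) for a in np.linspace(0,6.28,90)]); print(c,P.min(0),P.max(0))
```

```text
(629, -310.5) [278.90739564 169.83784935] [360.62274599 249.99434714]
(628, -309) [280.29501498 168.82675167] [362.07971818 249.11844355]
```

```bash
python3 -m creep '[[[0,-0.0025,0.015],0],[[0,-0.0025,0.04],0],[[0,-0.0025,0.065],0],[[0,-0.0025,0.088],0],[[0,-0.0025,0.104],0],[[0,-0.0025,0.113],0],[[0,-0.0025,0.118],0],[[0,-0.0025,0.121],0],[[0,-0.0025,0.123],0],[[0,-0.0025,0.1245],0],[[0,-0.0025,0.125],0],[[0,-0.0025,0.125],0]]'
python3 -m creep '[[[0,0,0.0005],0],[[0,0,0.001],0],[[0,0,0.001],0]]'; python3 wl.py w11
```

```text
time_s: 15.1
tool_pos: [628.6, -312.4, 89.6]
eef_rot: [[-1.0, 0.008, 0.0], [0.008, 1.0, -0.0], [-0.0, -0.0, -1.0]]
contact_force: [-0.1, -0.0, -3.1]
grip_width: 24.8
time_s: 15.4
tool_pos: [628.6, -312.5, 88.6]
eef_rot: [[-1.0, 0.008, 0.001], [0.008, 1.0, -0.0], [-0.001, -0.0, -1.0]]
contact_force: [-0.4, 0.1, -0.6]
grip_width: 24.6
```

View pics/w11.png

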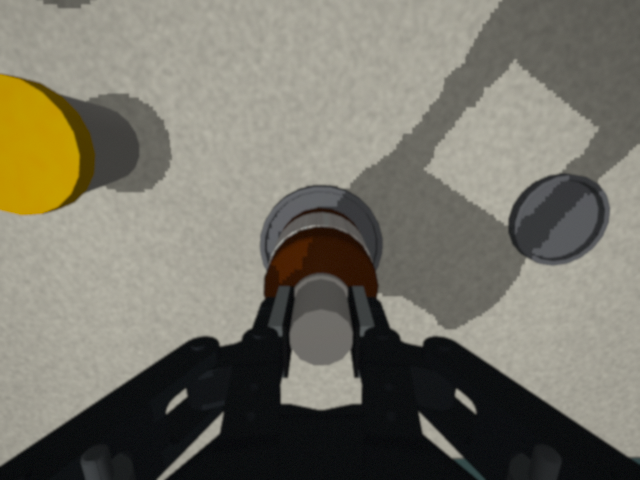

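```bash
python3 -m creep '[[[0,0,0.0003],0],[[0,0,0.0005],0],[[0,0,0.0005],0],[[0,0,0.0005],0],[[0,0,0.0005],0]]' -0.2
python3 -m creep '[[[0,0,-0.005],0],[[0,0,-0.02],0],[[0,0,-0.05],0],[[0,0,-0.08],0],[[0,0,-0.1],0],[[0,0,-0.11],0],[[0,0,-0.11],0]]' 1 ; python3 wl.py w12; python3 to.py 453 -169 170
```

```text
time_s: 15.95
tool_pos: [628.5, -312.4, 87.9]
eef_rot: [[-1.0, 0.008, 0.0], [0.008, 1.0, -0.0], [-0.0, -0.0, -1.0]]
contact_force: [-0.2, -0.8, -0.6]
grip_width: 34.2
time_s: 16.65
tool_pos: [629.1, -312.7, 200.3]
eef_rot: [[-1.0, 0.008, 0.003], [0.008, 1.0, -0.002], [-0.003, -0.002, -1.0]]
contact_force: [0.5, -0.8, 0.3]
grip_width: 85.7
at [ 628.5 -312.4  198.4] yaw_x 3.134 shift mm [176.7 142.   28.1] len 228.4
```

View pics/w12.png

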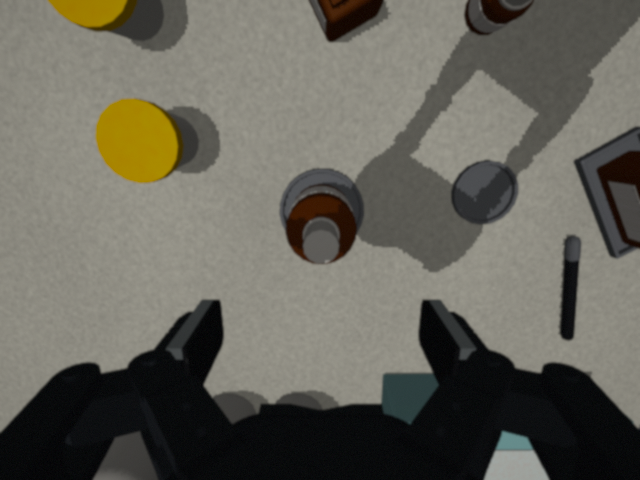

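```bash
python3 -m creep '[[[0.015,0.012,0],0],[[0.045,0.036,0.003],0],[[0.08,0.065,0.01],0],[[0.115,0.093,0.018],0],[[0.145,0.117,0.024],0],[[0.168,0.135,0.028],0],[[0.1765,0.142,0.028],0],[[0.1765,0.142,0.028],0],[[0.1765,0.142,0.028],0]]' ; python3 wl.py w13
```

```text
time_s: 17.6
tool_pos: [454.1, -169.7, 169.8]
eef_rot: [[-1.0, 0.008, 0.001], [0.008, 1.0, -0.001], [-0.001, -0.001, -1.0]]
contact_force: [0.3, -1.4, 0.1]
grip_width: 85.2
```

View pics/w13.png

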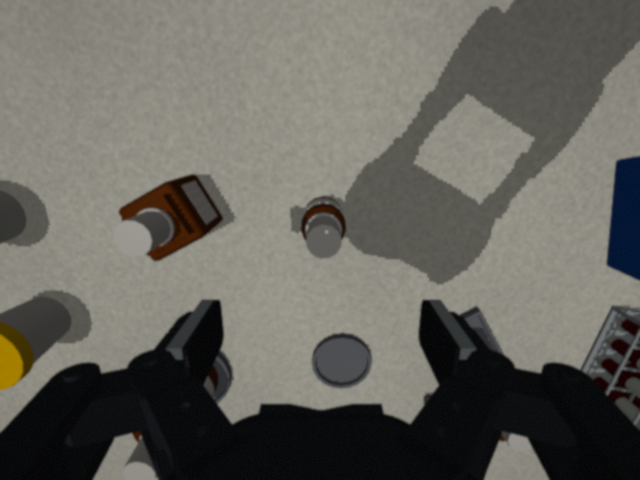

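Run:
```python
from h import *
m=eyes.camera_model("wrist"); p,R=tool(); q=plane(m,(324,241),83); print(q,R.T@(q-p))
```

```text
[ 450.77978461 -168.01937465   83.        ] [ 3.55074291  1.87339766 86.78739242]
```

```bash
python3 -m creep '[[[0.0015,0.0015,0.02],0],[[0.0015,0.0015,0.05],0],[[0.0015,0.0015,0.08],0],[[0.0015,0.0015,0.1],0],[[0.0015,0.0015,0.11],0],[[0.0015,0.0015,0.114],0],[[0.0015,0.0015,0.114],0],[[0.0015,0.0015,0.114],0]]' 1; python3 wl.py w14
```

```text
time_s: 18.45
tool_pos: [452.4, -167.9, 56.6]
eef_rot: [[-1.0, 0.008, 0.002], [0.008, 1.0, -0.001], [-0.002, -0.001, -1.0]]
contact_force: [-0.1, -0.0, -0.4]
grip_width: 85.7
```

View pics/w14.png

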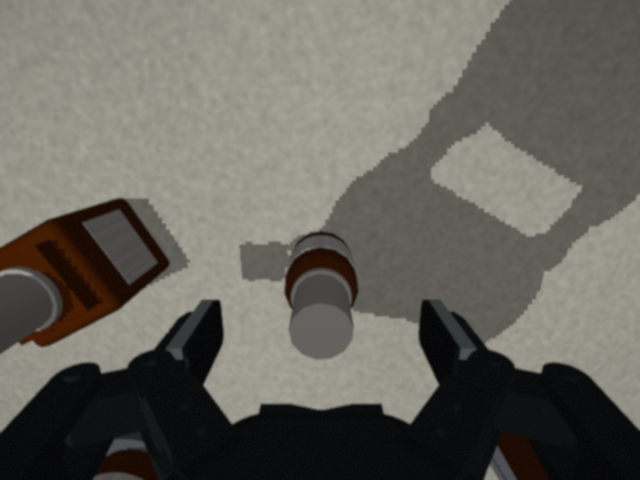

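```bash
python3 -m creep '[[[0.001,0,0.001],0],[[0.001,0,0.001],0],[[0.001,0,0.001],0],[[0.001,0,0.001],0],[[0.001,0,0.001],0],[[0.001,0,0.001],0],[[0.001,0,0.001],0],[[0.001,0,0.001],0],[[0.001,0,0.001],0]]' -1 40
python3 -m creep '[[[0,0,-0.005],0],[[0,0,-0.015],0],[[0,0,-0.03],0],[[0,0,-0.055],0],[[0,0,-0.085],0],[[0,0,-0.1],0],[[0,0,-0.11],0],[[0,0,-0.11],0],[[0,0,-0.11],0]]'; python3 to.py 611 -148 165
```

```text
time_s: 19.4
tool_pos: [450.8, -167.5, 55.1]
eef_rot: [[-1.0, 0.008, 0.001], [0.008, 1.0, -0.0], [-0.001, -0.0, -1.0]]
contact_force: [-1.0, 0.3, 5.4]
grip_width: 24.7
time_s: 20.3
tool_pos: [450.2, -167.2, 164.3]
eef_rot: [[-1.0, 0.008, -0.001], [0.008, 1.0, 0.001], [0.001, 0.001, -1.0]]
contact_force: [-0.2, -0.1, 0.1]
grip_width: 24.9
at [ 450.2 -167.2  164.3] yaw_x 3.134 shift mm [-160.7   20.5   -0.8] len 162.0
```

```bash
python3 -m creep '[[[-0.01,0.001,0],0],[[-0.03,0.004,0],0],[[-0.055,0.007,0],0],[[-0.085,0.011,0],0],[[-0.115,0.015,0],0],[[-0.138,0.018,0],0],[[-0.153,0.02,0],0],[[-0.161,0.0205,0],0],[[-0.161,0.0205,0],0],[[-0.161,0.0205,0],0],[[-0.161,0.0205,0],0]]'; python3 wl.py w15
python3 - <<'E'
from h import *
m=eyes.camera_model("wrist")
for c in ((611,-148),(611,-144)):
    P=np.array([proj(m,(c[0]+32*np.cos(a),c[1]+32*np.sin(a),10)) for a in np.linspace(0,6.28,90)]); print(c,P.min(0),P.max(0))
E
```

```text
time_s: 21.4
tool_pos: [611.0, -148.3, 164.7]
eef_rot: [[-1.0, 0.008, -0.001], [0.008, 1.0, 0.0], [0.001, 0.0, -1.0]]
contact_force: [-0.8, 0.8, -0.6]
grip_width: 24.9
(611, -148) [286.46168015 187.14178803] [356.70317472 255.37102269]
(611, -144) [290.85651555 187.10980845] [361.10137085 255.34273724]
```

View pics/w15.png

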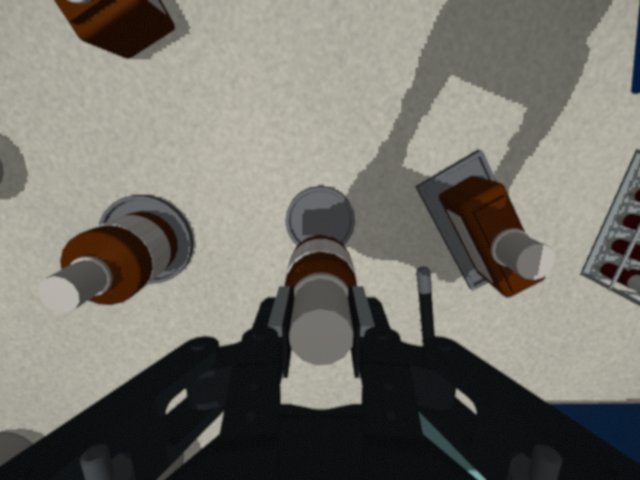

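```bash
python3 -m creep '[[[0,0,0.015],0],[[0,0,0.04],0],[[0,0,0.065],0],[[0,0,0.085],0],[[0,0,0.095],0],[[0,0,0.1],0],[[0,0,0.1025],0],[[0,0,0.104],0],[[0,0,0.105],0],[[0,0,0.105],0],[[0,0,0.1055],0],[[0,0,0.1055],0]]'
python3 -m creep '[[[0,0,0.0005],0],[[0,0,0.0005],0]]'; python3 wl.py w16
```

```text
time_s: 22.65
tool_pos: [611.9, -148.2, 59.5]
eef_rot: [[-1.0, 0.008, 0.0], [0.008, 1.0, -0.0], [-0.0, -0.0, -1.0]]
contact_force: [-0.2, -0.5, -0.8]
grip_width: 24.8
time_s: 22.85
tool_pos: [611.9, -148.2, 59.1]
eef_rot: [[-1.0, 0.008, 0.001], [0.008, 1.0, -0.0], [-0.001, -0.0, -1.0]]
contact_force: [-0.8, 0.1, 1.5]
grip_width: 24.8
```

View pics/w16.png

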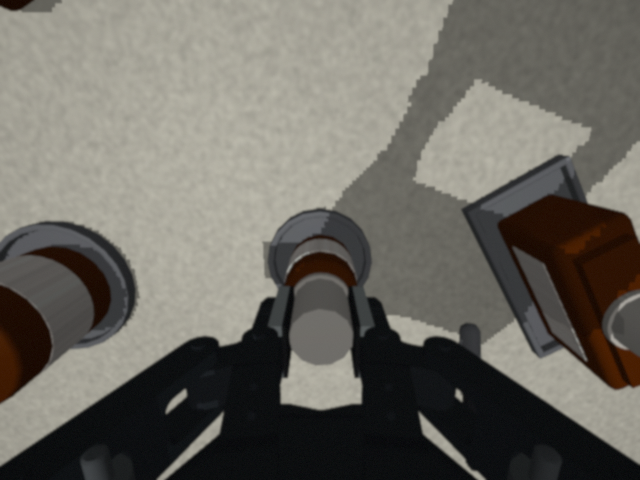

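```bash
python3 -m creep '[[[0,0,0],0],[[0,0,0],0],[[0,0,0],0],[[0,0,0],0]]' -0.2
python3 -m creep '[[[0,0,-0.005],0],[[0,0,-0.02],0],[[0,0,-0.05],0],[[0,0,-0.09],0],[[0,0,-0.12],0],[[0,0,-0.13],0],[[0,0,-0.13],0]]' 1 ; python3 wl.py w17; python3 to.py 443.5 -294 190
```

```text
time_s: 23.3
tool_pos: [611.7, -148.2, 58.7]
eef_rot: [[-1.0, 0.008, -0.0], [0.008, 1.0, 0.0], [0.0, 0.0, -1.0]]
contact_force: [-1.0, 0.2, -0.6]
grip_width: 34.3
time_s: 24.0
tool_pos: [612.4, -148.4, 190.5]
eef_rot: [[-1.0, 0.008, 0.003], [0.008, 1.0, -0.001], [-0.003, -0.001, -1.0]]
contact_force: [0.4, 0.0, -0.5]
grip_width: 85.4
at [ 611.6 -148.1  188.5] yaw_x 3.134 shift mm [ 166.9 -147.2   -1.5] len 222.5
```

View pics/w17.png

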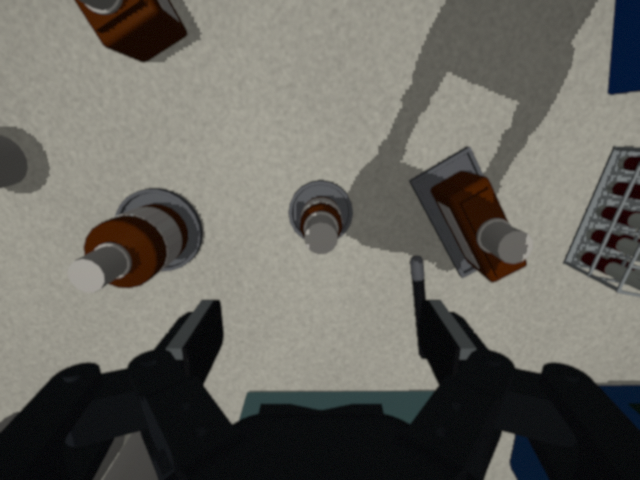

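The small round bottle stands centred in its tray at (321,215). Now the square one.

```bash
python3 -m creep '[[[0.015,-0.013,0],0],[[0.042,-0.037,0],0],[[0.075,-0.066,0],0],[[0.108,-0.095,0],0],[[0.137,-0.121,0],0],[[0.158,-0.139,0],0],[[0.167,-0.147,0],0],[[0.167,-0.147,0],0],[[0.167,-0.147,0],0],[[0.167,-0.147,0],0]]' ; python3 wl.py w18
```

```text
time_s: 25.05
tool_pos: [444.4, -292.9, 188.3]
eef_rot: [[-1.0, 0.006, -0.0], [0.006, 1.0, 0.001], [0.0, 0.001, -1.0]]
contact_force: [0.0, -0.1, 0.0]
grip_width: 85.4
```

View pics/w18.png

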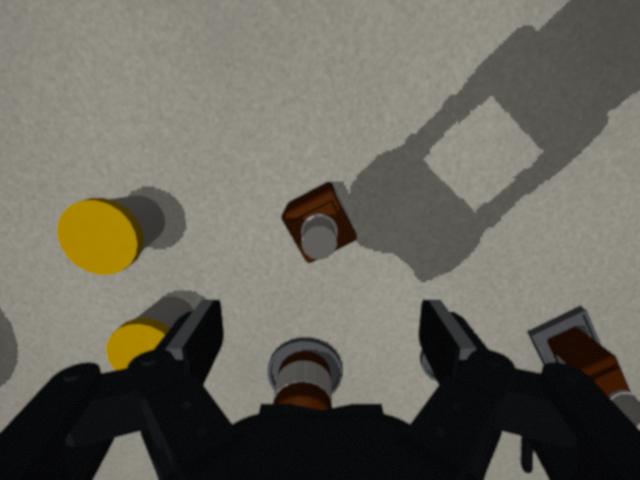

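Run:
```python
from h import *
im=cv2.imread("pics/w18.png"); c=im[170:280,265:375]; cv2.imwrite("pics/w18c.png",cv2.resize(c,None,fx=5,fy=5,interpolation=cv2.INTER_NEAREST))
m=eyes.camera_model("wrist"); p,R=tool(); q=plane(m,(320,240),100); print(q,R.T@(q-p))
```

```text
[ 440.64531266 -293.82499573  100.        ] [ 3.80250726 -0.97316274 88.45076353]
```

View pics/w18c.png

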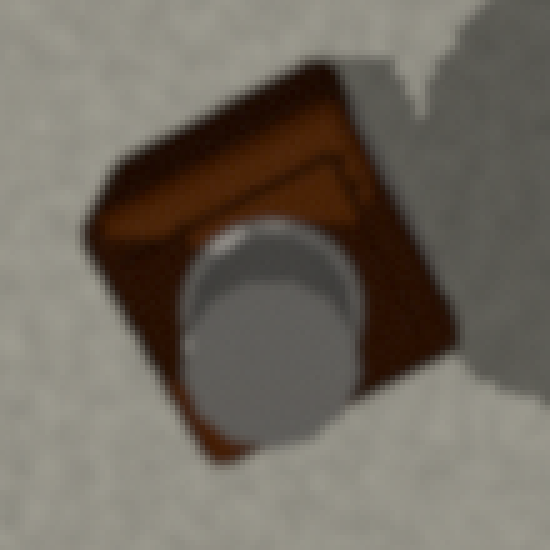

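```bash
python3 -m creep '[[[0.002,-0.0005,0.02],0],[[0.002,-0.0005,0.05],0],[[0.002,-0.0005,0.08],0],[[0.002,-0.0005,0.1],0],[[0.002,-0.0005,0.111],0],[[0.002,-0.0005,0.115],0],[[0.002,-0.0005,0.115],0],[[0.002,-0.0005,0.115],0]]' 1; python3 wl.py w19
```

```text
time_s: 25.9
tool_pos: [442.3, -294.7, 74.7]
eef_rot: [[-1.0, 0.007, 0.001], [0.007, 1.0, -0.001], [-0.001, -0.001, -1.0]]
contact_force: [1.2, -0.3, -0.2]
grip_width: 85.1
```

View pics/w19.png

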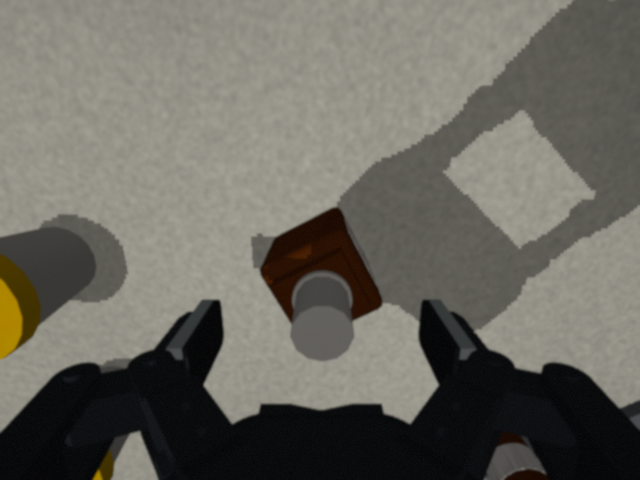

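```bash
python3 -m creep '[[[0.0005,0.0005,0.001],0],[[0.0005,0.0005,0.002],0],[[0.0005,0.0005,0.002],0],[[0.0005,0.0005,0.002],0],[[0.0005,0.0005,0.002],0],[[0.0005,0.0005,0.002],0],[[0.0005,0.0005,0.002],0],[[0.0005,0.0005,0.002],0],[[0.0005,0.0005,0.002],0],[[0.0005,0.0005,0.002],0]]' -1 45
python3 -m creep '[[[0,0,-0.005],0],[[0,0,-0.015],0],[[0,0,-0.03],0],[[0,0,-0.055],0],[[0,0,-0.085],0],[[0,0,-0.11],0],[[0,0,-0.128],0],[[0,0,-0.135],0],[[0,0,-0.135],0]]'; python3 to.py 610.5 285 207;python3 wl.py w20
```

```text
time_s: 26.95
tool_pos: [441.3, -294.0, 72.0]
eef_rot: [[-1.0, 0.008, 0.0], [0.008, 1.0, -0.0], [-0.0, -0.0, -1.0]]
contact_force: [-2.0, -1.1, 5.1]
grip_width: 24.9
time_s: 27.85
tool_pos: [441.3, -293.9, 207.6]
eef_rot: [[-1.0, 0.008, 0.001], [0.008, 1.0, -0.001], [-0.001, -0.001, -1.0]]
contact_force: [-0.3, -0.2, -2.3]
grip_width: 24.8
at [ 441.3 -293.9  207.6] yaw_x 3.134 shift mm [-1.648e+02  5.802e+02  3.000e-01] len 603.1
```

View pics/w20.png

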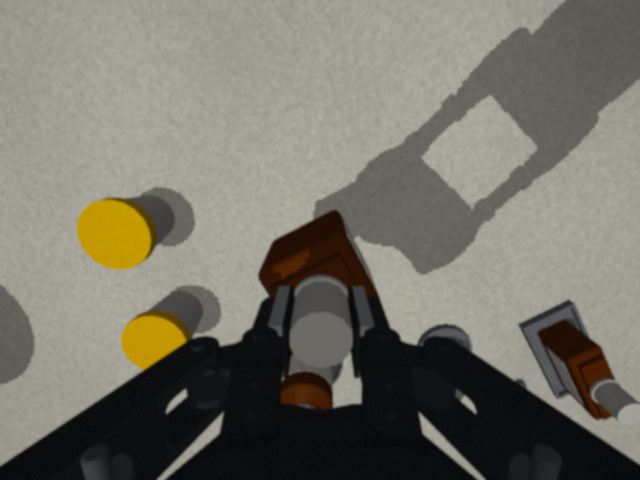

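Held and lifted. Next is the transfer, in two calls.

```bash
python3 -m creep '[[[-0.003,0.01,0],0],[[-0.008,0.028,0],0],[[-0.015,0.053,0],0],[[-0.023,0.081,0],0],[[-0.031,0.109,0],0],[[-0.039,0.137,0],0],[[-0.047,0.165,0],0],[[-0.055,0.194,0],0.03],[[-0.063,0.222,0],0.06],[[-0.071,0.25,0],0.09],[[-0.079,0.278,0],0.12],[[-0.087,0.306,0],0.15]]' && python3 to.py 610.5 285 207
```

```text
time_s: 29.1
tool_pos: [529.9, 13.5, 205.5]
eef_rot: [[-0.987, 0.158, -0.003], [0.158, 0.987, 0.001], [0.003, 0.0, -1.0]]
contact_force: [-0.6, -1.0, -1.5]
grip_width: 24.8
at [529.9  13.5 205.5] yaw_x 2.983 shift mm [-36.7 280.9  -1.5] len 283.3
```

```bash
python3 -m creep '[[[-0.004,0.028,0],0],[[-0.008,0.056,0],0],[[-0.012,0.084,0],0.02],[[-0.016,0.112,0],0.02],[[-0.019,0.14,0],0.02],[[-0.022,0.168,0],0.02],[[-0.025,0.196,0],0.02],[[-0.029,0.222,0],0.02],[[-0.032,0.245,0],0.02],[[-0.035,0.264,0],0.02],[[-0.037,0.275,0],0.02],[[-0.037,0.281,0],0.02]]'; python3 -m creep '[[[0,0,0],0],[[0,0,0],0],[[0,0,0],0]]'; python3 to.py 610.5 285 207;python3 wl.py w21
python3 - <<'E'
from h import *
m=eyes.camera_model("wrist")
def box(cx,cy,a,l,w,z):
    ca,sa=np.cos(a),np.sin(a)
    return [proj(m,(cx+ca*x-sa*y,cy+sa*x+ca*y,z)).round(1).tolist() for x,y in ((l,w),(l,-w),(-l,-w),(-l,w))]
print(box(610.5,285,.30,38,38,10)); print(box(610.5,282,.30,38,38,10))
E
```

```text
time_s: 30.3
tool_pos: [610.6, 284.2, 205.4]
eef_rot: [[-0.984, 0.176, -0.002], [0.176, 0.984, -0.001], [0.002, -0.001, -1.0]]
contact_force: [-0.9, -0.5, -1.3]
grip_width: 24.5
time_s: 30.6
tool_pos: [611.1, 282.3, 206.9]
eef_rot: [[-0.984, 0.178, -0.0], [0.178, 0.984, -0.0], [0.0, -0.0, -1.0]]
contact_force: [0.7, 0.8, -2.0]
grip_width: 25.0
at [611.1 282.3 206.9] yaw_x 2.963 shift mm [ 1.1  2.6 -0.1] len 2.8
[[372.6, 226.4], [308.3, 257.9], [273.2, 195.4], [340.2, 160.1]]
[[369.7, 226.9], [305.6, 258.3], [270.3, 195.9], [337.2, 160.7]]
```

View pics/w21.png

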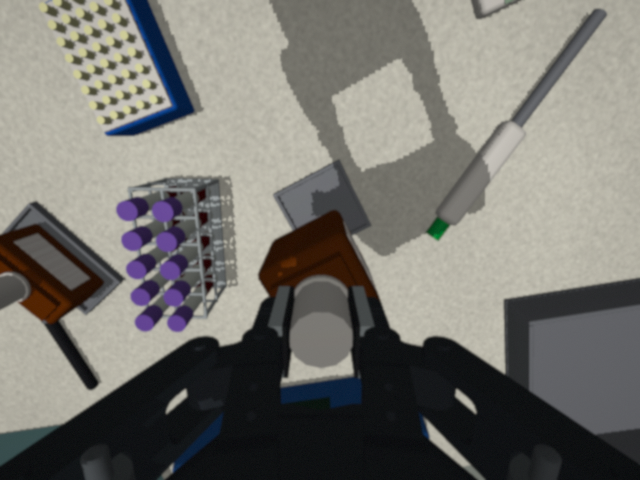

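```bash
python3 -m creep '[[[0.0005,0.0015,0.015],0],[[0.0005,0.0015,0.042],0],[[0.0005,0.0015,0.07],0],[[0.0005,0.0015,0.095],0],[[0.0005,0.0015,0.111],0],[[0.0005,0.0015,0.12],0],[[0.0005,0.0015,0.125],0],[[0.0005,0.0015,0.127],0],[[0.0005,0.0015,0.1285],0],[[0.0005,0.0015,0.13],0],[[0.0005,0.0015,0.13],0],[[0.0005,0.0015,0.13],0]]'
python3 -m creep '[[[0,0,0.0005],0],[[0,0,0.0005],0],[[0,0,0.001],0],[[0,0,0.001],0]]'; python3 wl.py w22
```

```text
time_s: 31.85
tool_pos: [611.1, 284.8, 77.2]
eef_rot: [[-0.984, 0.177, 0.001], [0.177, 0.984, 0.0], [-0.001, 0.0, -1.0]]
contact_force: [0.7, -0.5, -2.5]
grip_width: 24.5
time_s: 32.25
tool_pos: [611.1, 284.7, 76.1]
eef_rot: [[-0.984, 0.177, 0.0], [0.177, 0.984, 0.0], [-0.0, 0.0, -1.0]]
contact_force: [-1.2, -0.9, 0.3]
grip_width: 24.8
```

View pics/w22.png

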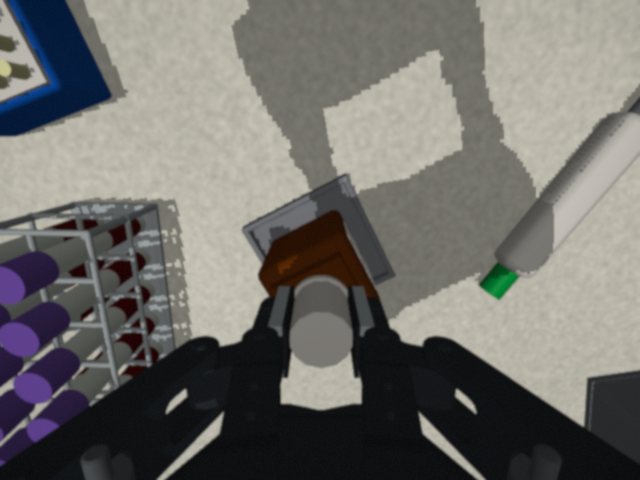

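```bash
python3 -m creep '[[[0,0,0.0003],0],[[0,0,0.0003],0],[[0,0,0.0003],0],[[0,0,0.0003],0],[[0,0,0.0003],0]]' -0.2
python3 -m creep '[[[0,0,-0.005],0],[[0,0,-0.02],0],[[0,0,-0.05],0],[[0,0,-0.09],0],[[0,0,-0.12],0],[[0,0,-0.14],0],[[0,0,-0.14],0]]' 0.3; python3 wl.py w23;  python3 to.py 330 440 230
```

```text
time_s: 32.8
tool_pos: [611.0, 284.7, 75.6]
eef_rot: [[-0.984, 0.177, 0.0], [0.177, 0.984, 0.0], [-0.0, 0.0, -1.0]]
contact_force: [-0.2, -0.1, -0.4]
grip_width: 34.2
time_s: 33.5
tool_pos: [612.5, 285.3, 221.1]
eef_rot: [[-0.984, 0.177, 0.008], [0.177, 0.984, 0.003], [-0.008, 0.004, -1.0]]
contact_force: [0.0, -0.7, 0.5]
grip_width: 55.8
at [611.7 285.  218.3] yaw_x 2.964 shift mm [304.6 102.8 -12.7] len 321.7
```

View pics/w23.png

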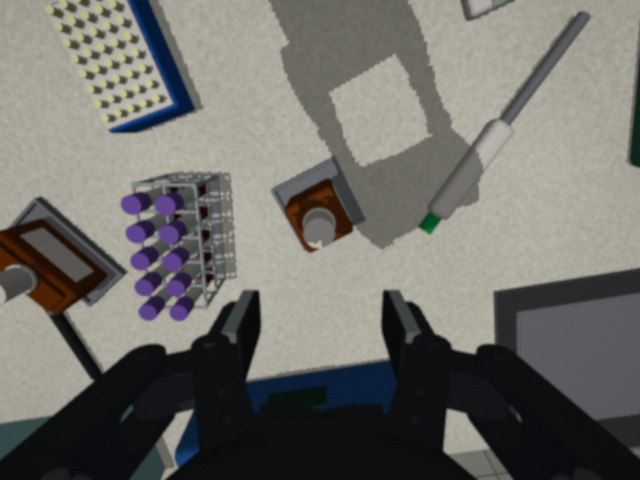

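The square bottle stands inside its tray and lined up with it, at about (318,213). I'll back away and check everything with the fixed cameras.

```bash
python3 -m creep '[[[0.02,0.007,-0.003],0],[[0.055,0.018,-0.008],0],[[0.095,0.032,-0.013],0],[[0.135,0.046,-0.013],0],[[0.175,0.06,-0.013],0],[[0.215,0.073,-0.013],0],[[0.255,0.086,-0.013],0],[[0.285,0.097,-0.013],0],[[0.3,0.102,-0.013],0],[[0.305,0.103,-0.013],0],[[0.305,0.103,-0.013],0],[[0.305,0.103,-0.013],0]]'
python3 - <<'E'
from chk import *
for n in ("top","scene"): cv2.imwrite(f"pics/{n}9.png",eyes.get_image(n)[:,:,::-1])
t=cv2.imread("pics/top9.png"); cv2.imwrite("pics/top9c.png",cv2.resize(t[115:260,210:510],None,fx=2.66,fy=2.66,interpolation=cv2.INTER_CUBIC))
s=cv2.imread("pics/scene9.png"); cv2.imwrite("pics/scene9c.png",cv2.resize(s[120:390,130:430],None,fx=2.2,fy=2.2,interpolation=cv2.INTER_CUBIC))
TR={"top":{'LR':(628.4,-312.2),'SR':(610.8,-149),'SQ':(610.1,283.2),'OB':(614.8,-6.4)},"scene":{'LR':(628.4,-305.8),'SR':(611.1,-142.4),'SQ':(611.3,288.8),'OB':(616,0.2)}}
H={'LR':112,'SR':83,'SQ':100,'OB':94}
for n in TR:
    m=eyes.camera_model(n)
    for k,c in TR[n].items():
        try:
            r=cap(f"pics/{n}9.png",proj(m,(c[0],c[1],H[k]+4)),H[k]+4,9,n); print(n,k,r[0],r[1],"off",(r[2][:2]-c).round(1))
        except Exception as e: print(n,k,e)
E
```

```text
time_s: 34.75
tool_pos: [330.1, 439.4, 228.2]
eef_rot: [[-0.984, 0.178, 0.0], [0.178, 0.984, -0.0], [-0.0, -0.0, -1.0]]
contact_force: [-0.2, 1.0, -0.4]
grip_width: 55.4
top LR [487.6 145.6] [484 142   8   8  49] off [ 2.2 -2. ]
top SR [417.8 154. ] [414 150   8   9  60] off [ 5.6 -2.3]
top SQ [239.5 153.7] [236 150   8   8  46] off [ 4.  -0.3]
top OB [359.1 152.5] [356 149   7   8  46] off [ 3.3 -0.6]
scene LR [143.4 137.8] [138 134  12   8  69] off [ 1.4 -4.4]
scene SR [185.2 188.6] [180 184  11  10  76] off [ 1.1 -4.1]
scene SQ [287.  332.9] [281 328  12  11 106] off [ 2.  -2.5]
scene OB [213.  231.2] [208 227  11   9  82] off [ 1.5 -3.8]
```

View pics/top9c.png

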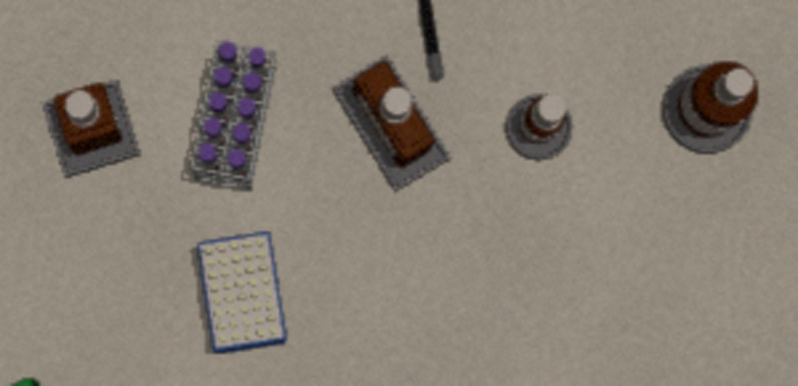

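View pics/scene9c.png

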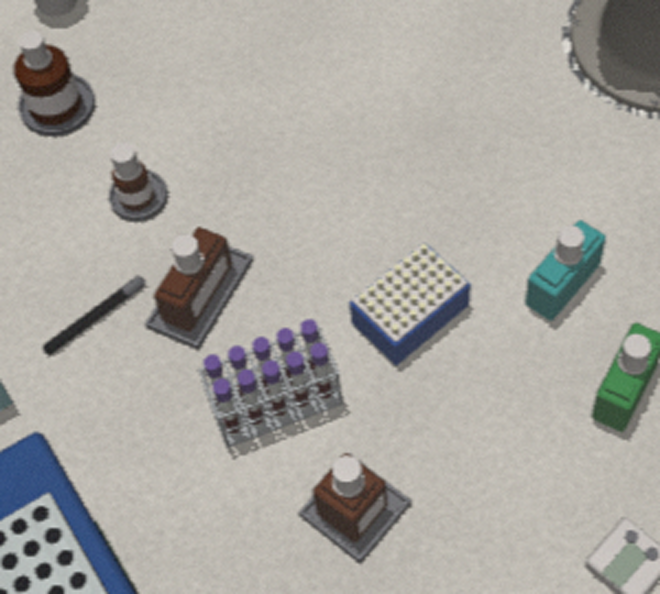

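The top and scene views agree. All four bottles are upright inside their own trays, each cap within 7 mm of its tray's centre, and the rack and tip box are where they started. Handing in.

```bash
python3 -c "
from rig import robot,ticket
s=robot.read_state();print(s['time_s'],abs(s['qd']).max(),s['contact_force'])
print(ticket.sign_off())"
```

```text
34.85 0.0025356682645817034 [ 0.24716941  0.32985346 -0.73994963]
the job is handed in; nothing more can be done
None
```

I set all four amber bottles down in their matching trays, gripping each by its cap, and handed the job in at about 34.9 s of the 106 s allowed. The square and oblong bottles were turned to line up with their trays. No verdict is reported, so the checks below are my own.

- **Position:** in the last pictures, both fixed cameras put each cap within about 2–6 mm of its tray's centre, against the 14 mm allowed. All four looked upright, and the square and oblong ones looked lined up; I did not measure final angles.
- **Surroundings:** by eye, the tube rack and tip box are where they started, and I did not touch the green and turquoise look-alikes. The arm was clear of everything and at rest.
- **Disagreements:** the two fixed cameras differed from each other by about 2–7 mm in y. The wrist camera placed the caps about 2–4 mm closer to the base in x than the fixed cameras did. I used compromise positions, and every grasp and placing held.
- **Forces:** the wrist force read at most about 5 N at each set-down and while gripping.

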